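# Clamp the open draw latch of a tool case

### The job

Somebody stood the aluminium tool case up with only one of its two draw latches done; do up the other so that it can be carried by its handle. Lay the wire loop over the hook-shaped keeper on the lid, draw it back gently, stopping as soon as you feel it catch under the keeper's lip (the lever is there to pull the lid in, do not haul on it with the loop), let go of it, then push the lever over and down past centre until it lies flat and stays clamped. Treat the wire loop and the lever gently, and leave everything else on the worktop where it is.

Things in the scene. Friction and masses are not known exactly. Their poses are not given: they have to be found in the camera images.
- case: Aluminium tool case 360 x 145 x 210 mm standing on its hinge edge, heavy, does not shift. Origin: on the worktop below the middle of the seam. x: from body shell (x -90..0) to lid shell (x 0..55, sprung, see pin); y: along the case; z up, flat top at 210. Two steel latches on top at y = -110 (open, the job) and +110 (clamped); black handle between them, x -64..-29, up to z 235.
- pin (a point): Pivot pin of the open latch's lever, fixed on the case at case (-20, -110, 222) mm. Axes as case; the latch works in its x-z plane (case top 12 mm below the pin).
- lever (a joint): Lever angle, rad. 0: clamped flat, pointing to case -x, on its stop. Grows as it swings up (1.57: upright) and over to the lid, to 2.8. Steel plate 26 mm wide, 3 thick, to 65 mm from the pin. It stays where it is left (pin friction 0.05 N m: 3 to 5 N when drawn by the loop). With the loop hooked, pushing at the end takes up to about 12 N until dead centre at 0.25; then it snaps down to 0.
- lever_end (a point): Middle of the rolled end of the lever, 62 mm from the pin. Axes turn with the lever: x from the end towards the pin, y along the pin, z out of the face that is uppermost when clamped.
- bar (a point): Middle of the cross-bar of the loop: steel wire 5 mm thick, 44 mm wide outside (along case y), legs 60 mm long from the bar to the lever. The legs turn on the lever 16 mm from the pin: with the lever at angle q that pivot lies at pin + 16 mm*(cos(3.35-q), sin(3.35-q)) in case x, z. x runs from pivot to bar. A weak spring (about 0.4 N) lifts the loop unless it is caught.
- keeper_shut (a point): Foot of the keeper's lid-side face as if the lid were shut: case (22, -110, 210). The sprung lid now stands off 3.5 to 14 mm here, the keeper with it (to case +x): nobody has measured how far. It gives 1 mm per 5.5 N. Keeper: upright 20 mm wide, 3 thick, 15.5 high; a lip 3 thick at its top reaches 3 mm to +x. The bar must be caught below the lip, on the upright. Held loop: never haul at it with over 8 N.

How it is judged:
On the way, in this order (a step that is already met when the one before it is completed fails the run):
1. the loop's cross-bar is caught under the keeper's lip and stays there with the fingers off the loop (z of bar in the frame of case below 0.2225 m and x of bar in the frame of case between 0.021 and 0.041 m and contact force between bail and lid above 0.03 N and contact force between the fingers and bail below 0.05 N and value of joint lever above 0.35 rad), for 0.2 s.
2. the lever has been pushed past dead centre and lies flat (value of joint lever below 0.06 rad), for 0.2 s.
At the end, for the whole second after the job is handed in: The lever lies flat on its stop (within 0.06 rad) and the loop's cross-bar is still caught under the keeper's lip, pulling on the keeper with at least 5 N and holding the lid within 2 mm of shut at this latch (z of bar in the frame of case below 0.2225 m and x of bar in the frame of case between 0.021 and 0.041 m and contact force between bail and lid above 0.03 N and value of joint lever below 0.06 rad and contact force between bail and lid above 5 N and x of lid_c1 in the frame of case below 0.0225 m); the robot touches nothing.
It fails at once if with the fingers on it, the loop is hauled against the keeper's upright with more than 8 N (dragging the lid in by hand), or pressed on the lid or the keeper's lip with more than 25 N (contact force between the fingers and bail above 0.5 N and (contact force between bail and lid_c1 above 8 N or contact force between bail and lid above 25 N)).
It fails at once if the lever is pushed with more than 35 N (contact force between the arm and lever_c0 above 35 N or contact force between the arm and lever_c1 above 35 N).
It fails at once if the case or its lid is hit or pressed with more than 30 N (contact force between the arm and case_c0 above 30 N or contact force between the arm and lid above 30 N).
It fails at once if something else on the worktop is moved more than 20 mm (distance of any of bottle, tub, can_a, can_b, screwdriver, tape, jar from where it was at the start of the episode above 0.02 m).
It also fails if it takes over 48 s, if anything falls off the work surface, if the arm or the gripper's body presses on something with over 40 N, if the wrist force passes 120 N, or if a joint passes its speed limit or range.

### The arm

A 6-joint arm with a two-finger parallel gripper is mounted at the origin on the work surface. World frame = base frame: x ahead of the robot, y to its left, z up, the work surface at z = 0. Lengths are in m, angles in rad, forces in N, time in s.
With the tool pointing down it reaches from about 0.375 to 0.9 m from the base axis. Payload 3.1 kg.
Tool frame: the origin (TCP) lies at the very end of the fingers, on their centre line; the grasp point (between the pads) lies 19 mm behind it; z points along the fingers, y is the line along which they close (so a half turn about z gives the same grasp; the last joint's range is limited). The gripper opens to 87 mm and grips with 3 to 60 N. Pads are 19 mm wide; open, the fingers measure 117 mm over their backs; the gripper's body (75 mm by 190 mm) begins 51 mm behind the grasp point.
Start: joints at [-1.389, 0.527, 1.433, -0, 1.181, -0.178], TCP at [0.221, -0.585, 0.223] pointing down, gripper open.
Joint ranges: [-3.08, 3.08], [-0.75, 2.2], [0.22, 2.44], [-1.43, 4.57], [0, 2.65], [-2.85, 2.85]. Speed limits (rad/s): [2.79, 2.79, 3.14, 3.14, 3.14, 3.14].

### API

Orientations are given as a unit quaternion [x, y, z, w].
In Python, from rig import robot gives the robot as it stands. The module is installed in compiled form; this text tells all that it offers.
- The arm moves only by the tool servo_tool, never from a script. Its argument "rows" is one flat list of numbers, 5 for each row, row after row: the closure, from -1 (fully open) to 1 (shut), so that 0 is half open, then the shift along the tool's x, y, z in m, then the turn about the tool's z in degrees. A call has 1 to 5 rows; each row shifts and turns the commanded pose from where the row before left it, along the tool's axes as they then stand; what a row does not reach is not made up. A row lasts 1/12 s, in which the tool goes at most 41.7 mm and 7.16 degrees, less where a joint would pass 70% of its speed; a pose out of reach is approached as far as the arm can. A call with a gripper value outside its range is refused whole. The fingers move at their own pace and stop on an object; "newtons" is the grip in N (left out, the last holds). Time passes only in rows, so rows that do not move let the fingers close. It gives the time, the measured TCP pose, the force, the opening and the grip force at its end, in the units of the state.
- robot.get_obs(): the state, without advancing time (a new reading comes with each control period).
- robot.camera(name): name is "scene" or "top"; returns a dict with "pixels" (420x560x3 uint8, red, green, blue), "intrinsics" (3x3 intrinsics, pixels), "dist" ([k1, k2, p1, p2, k3] as OpenCV has them; the pictures are not rectified), "rvec" (rotation vector, rad) and "tvec" (3), from world to camera coordinates, as OpenCV has them. Camera axes: x right, y down, z forward; pixel columns grow to the right and rows downward; lengths in m; the calibration is good to about 2 mm. A picture is of the moment at which its call begins. There is no depth.
- robot.hand_in(): hands the job in; it is judged then, once.
Trained networks look in a picture, given as the dict that the camera call returned (one of the last four; its "shot" number tells which), for a name from the list of things; names that differ only in an ending like _2 or _b are one class to them, and where a whole thing is asked for, a point or a joint stands for the part that bears it (a point fixed in the world has none). Each returns a list of dicts, best first, with "score" (0 to 1); they miss things now and then, are a little off and sometimes report something else, mostly with a low value. They report only what shows in the picture. A call takes as long as a camera call.
- robot.spot_in(picture, query): "at" ([x, y, z] in m, in world coordinates, good to about 4 mm: the middle of the surface that is visible of it).
- robot.outline_of(picture, query): "region" (420x560 bool, what is visible of it).
- robot.place_of(picture, query): "at" ([x, y, z] in m, in world coordinates, good to about 4 mm: a listed point, or the origin of a listed thing).
The state is a dict: "time": time; "q": joint angles; "joint_velocities": joint speeds; "joint_torque": joint torques, N m; "position": TCP position; "tool_rot": TCP orientation; "ft_force": force on the tool from outside, world axes, zero at the start; "moment": the same for the moment, N m; "grip_width": finger opening in m; "grip_force": force on a finger pad.
Only numpy, scipy, OpenCV 4.12 (cv2) and the standard library are available. Lean on these libraries where they do the work, as an engineer would, in place of code of your own. Each camera call takes 0.05 s, during which the arm holds its last target. There are 200 camera calls.

## Working session

There is one attempt and no reset: what is moved stays moved. The work goes in short steps, Python scripts to look and compute and a tool call to move; the robot and the scene stay as the last step left them, time stands still between calls to the robot, and variables do not carry over. Pictures are saved under pics/ and viewed, at most 10 in all, crops included, and the job is handed in when it is done.

Besides the shell and the picture viewer there is one more tool, called after "Call:" as a command line: name --argument value ..., lists and objects as JSON in quotes. servo_tool: Moves the arm, as the interface text tells. Its arguments: {"type":"object","properties":{"rows":{"type":"array","items":{"type":"number"}},"newtons":{"type":"number"}},"required":["rows"]}

```bash
mkdir -p pics; cat > h.py <<'E'
import numpy as np, cv2
from rig import robot
def look(n,f):
    c=robot.camera(n); cv2.imwrite('pics/'+f,c['pixels'][:,:,::-1]); return c
def P(c): return cv2.Rodrigues(np.array(c['rvec'],float))[0],np.array(c['tvec'],float).ravel()
def proj(c,X):
    return cv2.projectPoints(np.array(X,float).reshape(-1,1,3),np.array(c['rvec'],float),np.array(c['tvec'],float),np.array(c['intrinsics'],float),np.array(c['dist'],float))[0].reshape(-1,2)
def ray(c,uv):
    R,t=P(c); n=cv2.undistortPoints(np.array([[uv]],float),np.array(c['intrinsics'],float),np.array(c['dist'],float)).ravel()
    return -R.T@t, R.T@np.array([n[0],n[1],1])
def onplane(c,uv,z):
    o,d=ray(c,uv); return o+d*(z-o[2])/d[2]
def tri(c1,p1,c2,p2):
    o1,d1=ray(c1,p1);o2,d2=ray(c2,p2)
    s=np.linalg.lstsq(np.c_[d1,-d2],o2-o1,rcond=None)[0]
    a=o1+d1*s[0];b=o2+d2*s[1]; return (a+b)/2,np.linalg.norm(a-b)
E
python3 - <<'E'
from h import *
for n in('scene','top'):
    c=look(n,n+'1.png')
    R,t=P(c);print(n,(-R.T@t).round(3))
    for q in('case','pin','lever','lever_end','bar','keeper_shut'):
        for f in('place_of','spot_in'):
            try:
                r=getattr(robot,f)(c,q);print(q,f,[(np.round(x['at'],4).tolist(),round(x['score'],2)) for x in r[:2]])
            except Exception as e: print(q,f,e)
o=robot.get_obs();print(o['time'],o['position'],o['tool_rot'],o['grip_width'],o['ft_force'])
E
```

```text
scene [ 0.878 -0.313  0.576]
case place_of []
case spot_in [([0.5697, -0.0063, 0.2114], 0.71)]
pin place_of [([0.5737, 0.0127, 0.2227], 0.67)]
pin spot_in [([0.5672, -0.0046, 0.2088], 0.64)]
lever place_of it knows: bar, case, keeper_shut, lever_end, pin
lever spot_in [([0.5909, 0.0072, 0.2619], 0.9)]
lever_end place_of [([0.5933, 0.0136, 0.286], 0.98)]
lever_end spot_in [([0.5897, 0.0084, 0.2698], 0.75), ([0.5608, -0.0056, 0.2123], 0.16)]
bar place_of [([0.6252, 0.0156, 0.2786], 0.79)]
bar spot_in [([0.6135, 0.0067, 0.2651], 0.72)]
keeper_shut place_of [([0.6171, 0.0136, 0.2084], 0.57)]
keeper_shut spot_in [([0.5645, -0.0064, 0.2088], 0.71)]
top [0.454 0.025 0.92 ]
case place_of []
case spot_in [([0.5427, 0.1107, 0.2083], 0.84)]
pin place_of [([0.5747, 0.0147, 0.2218], 0.77)]
pin spot_in [([0.541, 0.1129, 0.2104], 0.89)]
lever place_of it knows: bar, case, keeper_shut, lever_end, pin
lever spot_in [([0.5874, 0.0121, 0.2635], 0.82)]
lever_end place_of [([0.5916, 0.0136, 0.2848], 0.7)]
lever_end spot_in [([0.5923, 0.0127, 0.2648], 0.9)]
bar place_of [([0.6179, 0.0141, 0.2761], 0.88)]
bar spot_in [([0.6009, 0.0135, 0.2607], 0.65)]
keeper_shut place_of [([0.6184, 0.0119, 0.2083], 0.77)]
keeper_shut spot_in [([0.5454, 0.1135, 0.2104], 0.74)]
1.2 [ 0.22067061 -0.58471308  0.22252182] [ 9.83773849e-01  1.79412969e-01  6.47866138e-06 -2.58475356e-05] 0.08696744655449212 [ 0.09284819  0.4039357  -0.75326989]
```

```bash
ls pics; ls
```

```text
scene1.png
top1.png
h.py
pics
```

View pics/scene1.png

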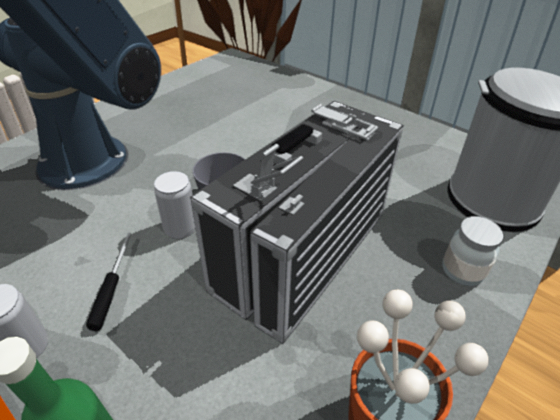

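View pics/top1.png

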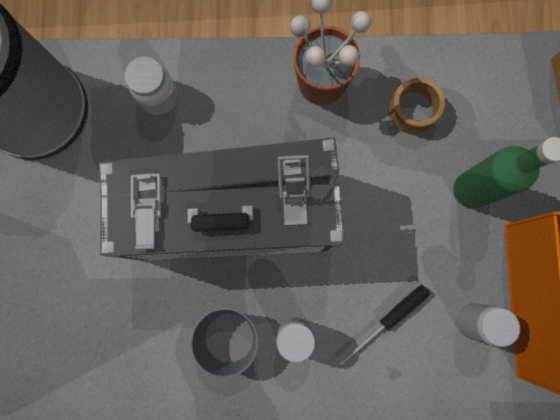

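The scene shows the case in the middle, with the open latch at about (265,180), the keeper at (292,205) and the other latch at (345,120). The top view shows the open latch at (294,190) and the clamped one at (146,210). Next I'll zoom in for the details.

```bash
python3 - <<'E'
import cv2,numpy as np
a=cv2.imread('pics/scene1.png')[120:260,190:340]; b=cv2.imread('pics/top1.png')[125:270,90:350]
b1=cv2.resize(b,None,fx=3,fy=3,interpolation=cv2.INTER_CUBIC); cv2.imwrite('pics/b.png',b1)
cv2.imwrite('pics/a.png',cv2.resize(a,None,fx=4,fy=4,interpolation=cv2.INTER_CUBIC))
E
```

```text
(no output)
```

View pics/a.png

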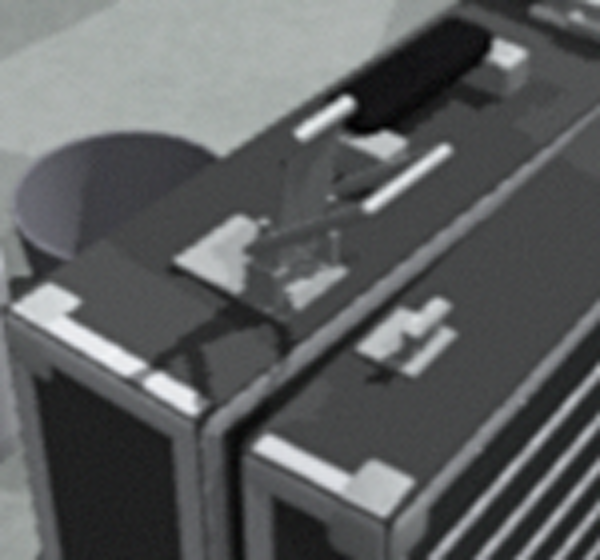

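View pics/b.png

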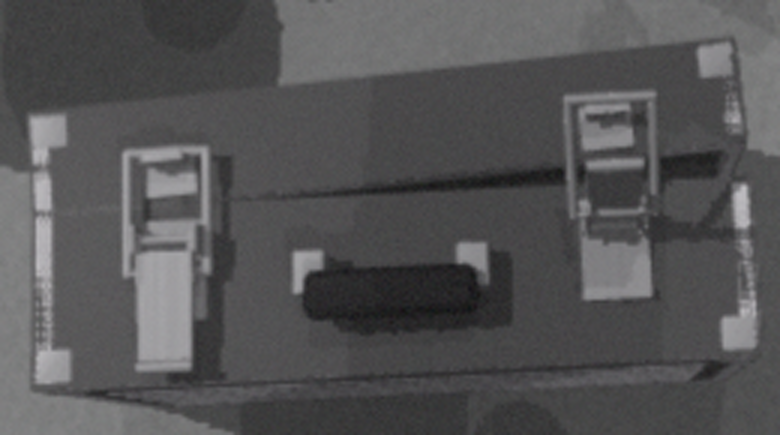

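```bash
cat > fit.py <<'E'
from h import *
from scipy.optimize import least_squares
def T(p,X):
    c,s=np.cos(p[2]),np.sin(p[2]);X=np.atleast_2d(np.array(X,float))/1000
    return np.c_[p[0]+c*X[:,0]-s*X[:,1],p[1]+s*X[:,0]+c*X[:,1],X[:,2]]
E
python3 - <<'E'
from fit import *
ct=robot.camera('top');cs=robot.camera('scene')
f=lambda x,y:(x/3+90,y/3+125)
g=lambda x,y:(x/4+190,y/4+120)
obs=[(ct,[-90,180,210],f(30,387)),(ct,[-90,-180,210],f(757,345)),(cs,[-90,-180,210],g(8,310)),(cs,[0,-180,210],g(203,412)),(ct,[0,-180,210],f(748,183))]
def r(p): return np.concatenate([proj(c,T(p,X))[0]-u for c,X,u in obs])
s=least_squares(r,[.59,.12,.05],loss='soft_l1');p=s.x
print(p,np.degrees(p[2]));print(r(p).reshape(-1,2).round(1));np.save('case.npy',p)
print('pin',T(p,[-20,-110,222]),'keeper',T(p,[22,-110,210]))
# raw triangulations
u=g(408,178);v=f(610,97)
print('bar',tri(cs,u,ct,v)); print('lev',tri(cs,g(326,119),ct,f(616,163)), tri(cs,g(326,119),ct,f(616,296)))
# lid corner far edge: top & scene
print('lidcorner',tri(cs,g(388,515),ct,f(734,40)))
for gp in(4,8,12):
  q=[T(p,[22+gp+a,-110+b,z]) for a,b,z in((-3,-10,225.5),(-3,10,225.5),(3,-10,225.5),(3,10,225.5),(0,0,210))]
  print(gp,((proj(cs,q)-[190,120])*4).round().tolist(),((proj(ct,q)-[90,125])*3).round().tolist())
for n,c in(('t',ct),('s',cs)):
  for q in('pin','lever_end','bar','keeper_shut'): print(n,q,[(np.round(x['at'],4),round(x['score'],2)) for x in robot.place_of(c,q)[:1]])
E
```

```text
[0.59447633 0.12470199 0.04084446] 2.3402153788869633
[[-1.3  0. ]
 [ 0.2  1.4]
 [-0.8 -0.1]
 [-0.1  3.7]
 [-0.9 -4.2]]
pin [[0.57898466 0.01397707 0.222     ]] keeper [[0.62094963 0.01569206 0.21      ]]
bar (array([0.62351022, 0.01433583, 0.27798638]), np.float64(0.0022505542738422454))
lev (array([0.59132204, 0.01257918, 0.28581864]), np.float64(0.00331607471037283)) (array([0.5500275 , 0.02752512, 0.25807438]), np.float64(0.04604600577057096))
lidcorner (array([ 0.66987132, -0.04945191,  0.21316605]), np.float64(0.003757214189053087))
4 [[379.0, 322.0], [416.0, 292.0], [394.0, 330.0], [431.0, 299.0], [404.0, 346.0]] [[624.0, 125.0], [584.0, 127.0], [624.0, 113.0], [583.0, 115.0], [603.0, 127.0]]
8 [[389.0, 328.0], [426.0, 296.0], [404.0, 335.0], [441.0, 304.0], [413.0, 352.0]] [[624.0, 117.0], [583.0, 119.0], [623.0, 105.0], [583.0, 107.0], [603.0, 119.0]]
12 [[399.0, 333.0], [436.0, 301.0], [414.0, 341.0], [451.0, 309.0], [423.0, 357.0]] [[623.0, 109.0], [583.0, 111.0], [623.0, 97.0], [582.0, 99.0], [603.0, 112.0]]
t pin [(array([0.5746, 0.0142, 0.2223]), 0.96)]
t lever_end [(array([0.5973, 0.0157, 0.2814]), 0.88)]
t bar [(array([0.6185, 0.0127, 0.2744]), 0.77)]
t keeper_shut [(array([0.6154, 0.0118, 0.211 ]), 0.7)]
s pin [(array([0.5803, 0.0104, 0.2251]), 0.96)]
s lever_end [(array([0.5917, 0.0153, 0.284 ]), 0.89)]
s bar [(array([0.6274, 0.0121, 0.2774]), 0.77)]
s keeper_shut [(array([0.619 , 0.0141, 0.2077]), 0.77)]
```

The views put the open lever at about 1.8 rad, with its end near (0.593, 0.014, 0.285). The loop bar is near (0.622, 0.014, 0.277), which fits the given 60 mm legs. The case yaw is about 2.5° and the lid stands off about 10–13 mm at this latch. I'll grip the legs from outside, at the bar, so the fingers straddle the keeper.

Call:
servo_tool --rows '[-1,0,0,-0.04,6.07,-1,0,0,-0.04,6.07,-1,0,0,-0.04,6.06,-1,0,0,-0.04,0,-1,0,0,-0.02,0]' --newtons 12

```text
time: 2.12
position: [0.2211, -0.5863, 0.4088]
tool_rot: [1.0, 0.022, 0.001, 0.005]
ft_force: [-0.5, -0.8, 0.8]
grip_width: 0.0869
grip_force: 0.0
```

Call:
servo_tool --rows '[-1,0.0239,-0.0323,0,0,-1,0.0239,-0.0323,0,0,-1,0.0239,-0.0323,0,0,-1,0.0239,-0.0323,0,0,-1,0.0239,-0.0323,0,0]'

```text
time: 2.53
position: [0.3336, -0.4165, 0.4026]
tool_rot: [1.0, 0.021, 0.0, 0.0]
ft_force: [0.9, 0.2, -0.2]
grip_width: 0.0868
grip_force: 0.0
```

Call:
servo_tool --rows '[-1,0.0239,-0.0323,0,0,-1,0.0239,-0.0323,0,0,-1,0.0239,-0.0323,0,0,-1,0.0239,-0.0323,0,0,-1,0.0239,-0.0323,0,0]'

```text
time: 2.95
position: [0.4462, -0.2499, 0.4028]
tool_rot: [1.0, 0.021, 0.0, 0.0]
ft_force: [0.1, -0.4, 0.4]
grip_width: 0.0873
grip_force: 0.0
```

Call:
servo_tool --rows '[-1,0.0239,-0.0323,0,0,-1,0.0239,-0.0323,0,0,-1,0.0239,-0.0323,0,0,-1,0.0239,-0.0323,0,0,-1,0.0239,-0.0323,0,0]'

```text
time: 3.37
position: [0.5586, -0.0833, 0.4028]
tool_rot: [1.0, 0.022, 0.0, 0.0]
ft_force: [0.1, -1.0, 0.7]
grip_width: 0.0872
grip_force: 0.0
```

Call:
servo_tool --rows '[-1,0.0239,-0.0323,0,0,-1,0.0239,-0.0323,0,0,-1,0.0239,-0.0323,0,0,-1,0,0,0,0,-1,0,0,0,0]'

```text
time: 3.78
position: [0.6258, 0.0167, 0.4018]
tool_rot: [1.0, 0.024, -0.001, 0.0]
ft_force: [0.1, -0.2, -0.1]
grip_width: 0.0868
grip_force: 0.0
```

Call:
servo_tool --rows '[-1,-0.001,0.002,0.035,0,-1,0,0,0.035,0,-1,0,0,0.035,0,-1,0,0,0.025,0,-1,0,0,0,0]'

```text
time: 4.2
position: [0.6196, 0.0116, 0.2666]
tool_rot: [1.0, 0.021, -0.007, -0.001]
ft_force: [-1.0, -0.7, -0.7]
grip_width: 0.0872
grip_force: 0.0
```

```bash
python3 - <<'E'
from h import *
o=robot.get_obs();print(o['position'],o['ft_force'])
ct=robot.camera('top');cs=look('scene','s2.png')
for n,c in(('t',ct),('s',cs)):
  for q in('bar','lever_end'): print(n,q,[(np.round(x['at'],4),round(x['score'],2)) for x in robot.place_of(c,q)[:1]])
a=cv2.imread('pics/s2.png')[70:220,200:400];cv2.imwrite('pics/s2c.png',cv2.resize(a,None,fx=4,fy=4,interpolation=cv2.INTER_CUBIC))
E
```

```text
[0.61961137 0.01157602 0.26655787] [-1.0183766  -0.70114144 -0.68830048]
t bar []
t lever_end [(array([0.5917, 0.0138, 0.2825]), 0.58)]
s bar [(array([0.6248, 0.0127, 0.2802]), 0.73)]
s lever_end []
```

View pics/s2c.png

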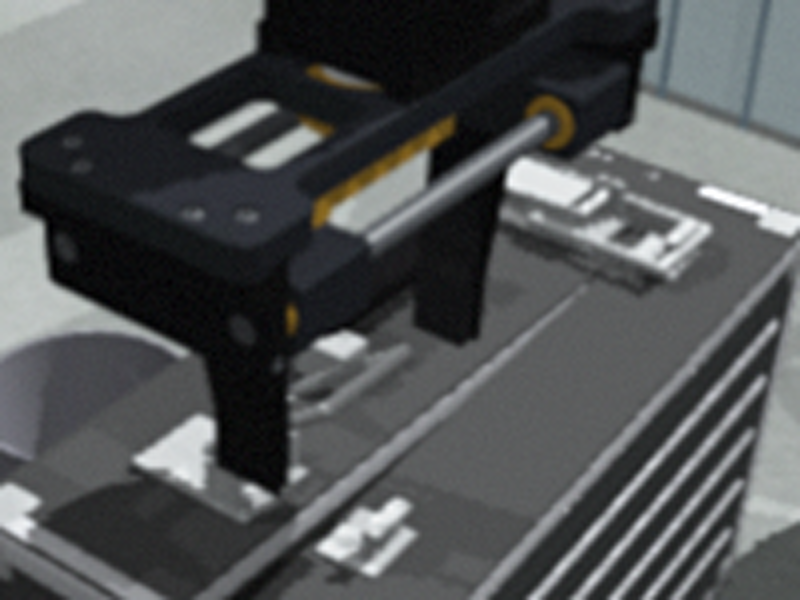

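The fingers straddle the loop bar at about (350,380) in the crop, one on either side. The keeper is clearly visible at (370,530). I'll let the arm settle, then close.

Call:
servo_tool --rows '[-1,0,0,0,0,-1,0,0,0,0]'

```text
time: 4.67
position: [0.6251, 0.0125, 0.274]
tool_rot: [1.0, 0.022, 0.001, 0.0]
ft_force: [-0.4, -0.6, -0.4]
grip_width: 0.0876
grip_force: 0.0
```

Call:
servo_tool --rows '[-0.5,0,-0.002,0.002,0,0.1,0,0,0,0,0.2,0,0,0,0,0.2,0,0,0,0,0.2,0,0,0,0]' --newtons 12

```text
time: 5.08
position: [0.6244, 0.0147, 0.2705]
tool_rot: [1.0, 0.022, -0.0, 0.0]
ft_force: [-0.7, -0.3, -0.6]
grip_width: 0.0619
grip_force: 0.0
```

Call:
servo_tool --rows '[0.2,0,0,0,0,0.2,0,0,0,0,0.2,0,0,0,0]'

```text
time: 5.33
position: [0.6245, 0.0143, 0.2706]
tool_rot: [1.0, 0.022, 0.0, 0.0]
ft_force: [0.1, -1.0, 0.5]
grip_width: 0.043
grip_force: 12.0
```

Call:
servo_tool --rows '[0.2,0.004,0,0.006,0,0.2,0.0035,0,0.008,0,0.2,0.003,0,0.008,0,0.2,0.0015,0,0.007,0,0.2,0,0,0,0]'

```text
time: 5.75
position: [0.6371, 0.0148, 0.2395]
tool_rot: [1.0, 0.021, -0.0, 0.0]
ft_force: [1.3, -1.8, -0.1]
grip_width: 0.0428
grip_force: 12.0
```

Call:
servo_tool --rows '[0.2,0.003,0,0,0,0.2,0.003,0,0,0,0.2,0.003,0,0,0,0.2,0,0,0,0]'

```text
time: 6.08
position: [0.6453, 0.0153, 0.2413]
tool_rot: [1.0, 0.022, -0.0, 0.0]
ft_force: [-2.1, -3.4, -0.3]
grip_width: 0.0427
grip_force: 12.0
```

```bash
python3 - <<'E'
from h import *
o=robot.get_obs();print(o['position'],o['ft_force'],o['grip_width'],o['grip_force'])
cs=look('scene','s3.png');ct=robot.camera('top')
for n,c in(('t',ct),('s',cs)):
  for q in('bar','lever_end'): print(n,q,[(np.round(x['at'],4),round(x['score'],2)) for x in robot.place_of(c,q)[:1]])
a=cv2.imread('pics/s3.png')[90:240,200:400];cv2.imwrite('pics/s3c.png',cv2.resize(a,None,fx=4,fy=4,interpolation=cv2.INTER_CUBIC))
E
```

```text
[0.64534027 0.01525098 0.2412964 ] [-2.11279982 -3.41092005 -0.31093065] 0.04270624653695286 11.999414507299662
t bar []
t lever_end []
s bar [(array([0.6457, 0.0137, 0.2455]), 0.47)]
s lever_end []
```

View pics/s3c.png

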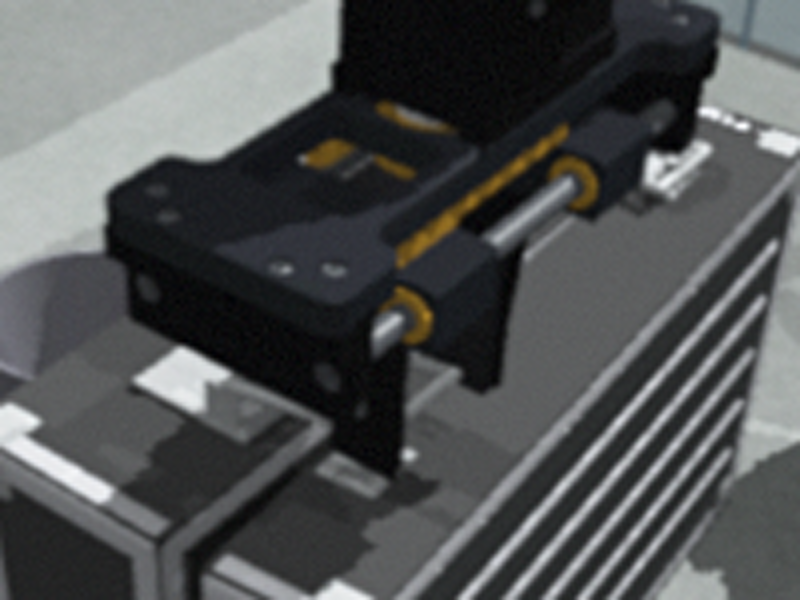

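The bar sits between the finger tips at crop (435,390), and the keeper lip shows just to the lower left at (350,470). Next I'll lower the loop beyond the keeper.

Call:
servo_tool --rows '[0.2,0,0,0.007,0,0.2,0,0,0.007,0,0.2,0,0,0.006,0,0.2,0,0,0.003,0,0.2,0,0,0,0]'

```text
time: 6.8
position: [0.6453, 0.0154, 0.2174]
tool_rot: [1.0, 0.021, -0.0, 0.0]
ft_force: [0.1, -5.0, 0.9]
grip_width: 0.0429
grip_force: 12.0
```

Call:
servo_tool --rows '[0.2,0,0,0.002,0,0.2,0,0,0.001,0,0.2,0,0,0.001,0,0.2,0,0,0,0]'

```text
time: 7.13
position: [0.6455, 0.0154, 0.2146]
tool_rot: [1.0, 0.022, 0.0, 0.0]
ft_force: [-0.3, -5.1, 0.8]
grip_width: 0.0433
grip_force: 12.0
```

Call:
servo_tool --rows '[0.2,0,0.0005,0.001,0,0.2,0,0.0005,0.001,0,0.2,0,0,0,0,0.2,0,0,0,0]'

```text
time: 7.47
position: [0.6454, 0.0152, 0.2125]
tool_rot: [1.0, 0.022, 0.0, -0.001]
ft_force: [-0.2, -1.2, 0.7]
grip_width: 0.0428
grip_force: 12.0
```

```bash
python3 - <<'E'
from h import *
cs=look('scene','s4.png');ct=robot.camera('top')
fs=[]
for n,c in(('t',ct),('s',cs)):
  for q in('bar','lever_end'): print(n,q,[(np.round(x['at'],4),round(x['score'],2)) for x in robot.place_of(c,q)[:1]])
  fs.append(robot.get_obs()['ft_force'])
print(np.round(fs,2),robot.get_obs()['position'])
E
```

```text
t bar []
t lever_end []
s bar [(array([0.6465, 0.014 , 0.2176]), 0.42)]
s lever_end []
[[-0.32 -1.51  0.86]
 [-0.04 -1.31  1.04]] [0.6454494  0.01510006 0.21258329]
```

Call:
servo_tool --rows '[0.2,-0.001,0,0,0,0.2,-0.001,0,0,0,0.2,-0.001,0,0,0,0.2,-0.001,0,0,0,0.2,-0.001,0,0,0]'

```text
time: 8.18
position: [0.6431, 0.0148, 0.2132]
tool_rot: [1.0, 0.021, 0.003, -0.0]
ft_force: [5.9, 1.5, -0.1]
grip_width: 0.0432
grip_force: 12.0
```

Call:
servo_tool --rows '[0.2,-0.0006,0,0,0,0.2,-0.0006,0,0,0,0.2,-0.0006,0,0,0]'

```text
time: 8.43
position: [0.6411, 0.0147, 0.2132]
tool_rot: [1.0, 0.021, 0.003, -0.0]
ft_force: [6.2, 1.4, -1.0]
grip_width: 0.0431
grip_force: 12.0
```

Call:
servo_tool --rows '[0.2,-0.0006,0,0,0,0.2,-0.0006,0,0,0,0.2,-0.0006,0,0,0]'

```text
time: 8.68
position: [0.6392, 0.0146, 0.2132]
tool_rot: [1.0, 0.022, 0.003, -0.0]
ft_force: [4.6, 1.1, -1.0]
grip_width: 0.0427
grip_force: 12.0
```

Call:
servo_tool --rows '[0.2,-0.0005,0,0,0,0.2,-0.0005,0,0,0]'

```text
time: 8.85
position: [0.6382, 0.0146, 0.2131]
tool_rot: [1.0, 0.022, 0.003, -0.0]
ft_force: [6.0, 1.0, -1.1]
grip_width: 0.0429
grip_force: 12.0
```

Call:
servo_tool --rows '[0.2,-0.0005,0,0,0,0.2,-0.0005,0,0,0]'

```text
time: 9.02
position: [0.6372, 0.0145, 0.2132]
tool_rot: [1.0, 0.022, 0.003, -0.0]
ft_force: [5.2, 0.4, -0.5]
grip_width: 0.0431
grip_force: 12.0
```

Call:
servo_tool --rows '[0.2,-0.0005,0,0,0,0.2,-0.0005,0,0,0]'

```text
time: 9.18
position: [0.6362, 0.0145, 0.2131]
tool_rot: [1.0, 0.022, 0.003, -0.0]
ft_force: [5.6, 0.1, -0.3]
grip_width: 0.0431
grip_force: 12.0
```

Call:
servo_tool --rows '[0.2,-0.0005,0,0,0,0.2,-0.0005,0,0,0]'

```text
time: 9.35
position: [0.6357, 0.0145, 0.2133]
tool_rot: [1.0, 0.021, 0.004, -0.0]
ft_force: [6.7, 0.8, -0.7]
grip_width: 0.0428
grip_force: 12.0
```

Call:
servo_tool --rows '[0.2,-0.0005,0,0,0,0.2,-0.0005,0,0,0]'

```text
time: 9.52
position: [0.6353, 0.0144, 0.2133]
tool_rot: [1.0, 0.021, 0.004, -0.0]
ft_force: [8.1, 1.6, -1.6]
grip_width: 0.0429
grip_force: 12.0
```

The advance has slowed from 1.0 to 0.4 mm per mm commanded while the force rose from 5.6 to 8.1 N, of which about 5.5 N is lever drag. That is the catch, so I'm stopping and releasing.

Call:
servo_tool --rows '[0.2,0,0,0,0,0.2,0,0,0,0]'

```text
time: 9.68
position: [0.6353, 0.0144, 0.2133]
tool_rot: [1.0, 0.021, 0.004, -0.0]
ft_force: [7.3, 2.7, -1.5]
grip_width: 0.043
grip_force: 12.0
```

```bash
python3 - <<'E'
from h import *
cs=look('scene','s5.png')
print([(np.round(x['at'],4),round(x['score'],2)) for x in robot.place_of(cs,'bar')[:1]],robot.get_obs()['ft_force'])
a=cv2.imread('pics/s5.png')[120:240,230:350];cv2.imwrite('pics/s5c.png',cv2.resize(a,None,fx=5,fy=5,interpolation=cv2.INTER_CUBIC))
E
```

```text
[(array([0.6394, 0.0135, 0.219 ]), 0.63)] [ 6.64991012  1.39939511 -2.14941034]
```

View pics/s5c.png

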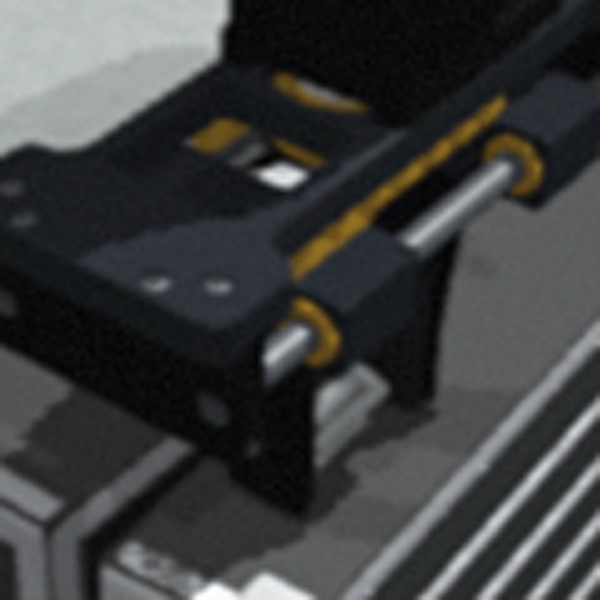

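The bar lies alongside the keeper lip between the fingers at crop (350,410), and the net puts its z at 0.219, below the lip. Opening now.

Call:
servo_tool --rows '[-0.3,0,0,0,0,-0.6,0,0,0,0,-0.6,0,0,0,0,-0.6,0,0,0,0,-0.6,0,0,0,0]'

```text
time: 10.2
position: [0.6312, 0.0141, 0.2123]
tool_rot: [1.0, 0.022, -0.001, -0.0]
ft_force: [-0.4, -1.1, -0.3]
grip_width: 0.066
grip_force: 0.0
```

Call:
servo_tool --rows '[-0.6,0.003,0,-0.01,0,-0.6,0.003,0,-0.02,0,-0.6,0,0,-0.03,0,-0.6,0,0,-0.04,0,-0.6,0,0,-0.03,0]'

```text
time: 10.62
position: [0.6379, 0.0142, 0.3449]
tool_rot: [1.0, 0.022, 0.0, 0.0]
ft_force: [1.6, -0.4, 0.6]
grip_width: 0.0698
grip_force: 0.0
```

```bash
python3 - <<'E'
from h import *
print(robot.get_obs()['position'])
cs=look('scene','s6.png');ct=look('top','t6.png')
for n,c in(('t',ct),('s',cs)):
  for q in('pin','bar','lever_end'): print(n,q,[(np.round(x['at'],4),round(x['score'],2)) for x in robot.place_of(c,q)[:1]])
a=cv2.imread('pics/s6.png')[120:240,210:350];cv2.imwrite('pics/s6c.png',cv2.resize(a,None,fx=5,fy=5,interpolation=cv2.INTER_CUBIC))
E
```

```text
[0.63785766 0.01418255 0.344919  ]
t pin []
t bar []
t lever_end []
s pin [(array([0.5768, 0.0105, 0.2226]), 0.7)]
s bar [(array([0.6383, 0.0127, 0.2205]), 0.83)]
s lever_end []
```

View pics/s6c.png

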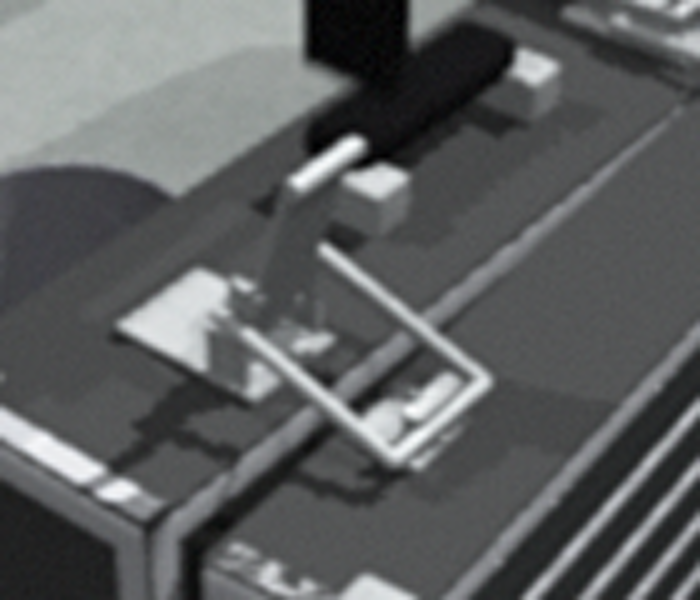

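The loop is hooked over the keeper at crop (430,420), with the fingers off and the lever still leaning to the lid, its end at (328,165). Next I'll close the fingers, lower them on the lid side of the lever and push it over.

Call:
servo_tool --rows '[1,0,0,0,0,1,0,0,0,0,1,0,0,0,0,1,0,0,0,0,1,0,0,0,0]' --newtons 20

```text
time: 11.43
position: [0.6378, 0.0142, 0.3424]
tool_rot: [1.0, 0.022, -0.0, -0.0]
ft_force: [0.9, -1.2, -0.4]
grip_width: 0.0437
grip_force: 0.0
```

Call:
servo_tool --rows '[1,0,0,0,0,1,0,0,0.02,0,1,0,0,0.03,0,1,0,0,0.025,0,1,0,0,0,0]'

```text
time: 11.85
position: [0.6341, 0.0147, 0.262]
tool_rot: [1.0, 0.022, -0.006, -0.001]
ft_force: [-0.8, 0.2, -0.8]
grip_width: 0.0107
grip_force: 0.0
```

Call:
servo_tool --rows '[1,-0.005,0,0,0,1,-0.005,0,0,0,1,-0.005,0,0,0,1,-0.005,0,0,0]'

```text
time: 12.18
position: [0.6182, 0.0132, 0.2697]
tool_rot: [1.0, 0.022, 0.002, 0.0]
ft_force: [-0.3, -0.3, -0.1]
grip_width: 0.0001
grip_force: 0.0
```

Call:
servo_tool --rows '[1,-0.004,0,0,0,1,-0.003,0,0,0,1,-0.003,0,0,0,1,-0.003,0,0,0]'

```text
time: 12.52
position: [0.6063, 0.0127, 0.2689]
tool_rot: [1.0, 0.022, 0.002, 0.0]
ft_force: [2.7, 0.8, 2.5]
grip_width: 0.0003
grip_force: 1.6
```

Call:
servo_tool --rows '[1,-0.003,0,0,0,1,-0.003,0,0,0,1,-0.003,0,0,0,1,-0.003,0,0,0]'

```text
time: 12.85
position: [0.5946, 0.0121, 0.2686]
tool_rot: [1.0, 0.022, 0.003, 0.0]
ft_force: [6.7, 0.8, 4.5]
grip_width: 0.0005
grip_force: 3.0
```

Call:
servo_tool --rows '[1,-0.004,0,0,0,1,-0.004,0,-0.001,0,1,-0.004,0,-0.001,0,1,-0.004,0,0,0,1,-0.004,0,0,0]'

```text
time: 13.27
position: [0.5764, 0.0113, 0.2691]
tool_rot: [1.0, 0.021, 0.004, -0.0]
ft_force: [11.8, 0.4, -6.0]
grip_width: 0.0003
grip_force: 5.1
```

Call:
servo_tool --rows '[1,-0.004,0,0,0,1,-0.004,0,0.002,0,1,-0.004,0,0.002,0]'

```text
time: 13.52
position: [0.566, 0.0108, 0.2666]
tool_rot: [1.0, 0.021, 0.006, 0.0]
ft_force: [11.6, 1.5, 0.6]
grip_width: 0.0002
grip_force: 5.3
```

Call:
servo_tool --rows '[1,-0.004,0,0.002,0,1,-0.004,0,0.003,0,1,-0.003,0,0.003,0,1,-0.003,0,0.004,0]'

```text
time: 13.85
position: [0.5512, 0.0103, 0.2552]
tool_rot: [1.0, 0.021, 0.005, 0.0]
ft_force: [7.6, 1.0, 4.8]
grip_width: 0.0003
grip_force: 4.1
```

Call:
servo_tool --rows '[1,-0.002,0,0.004,0,1,-0.002,0,0.004,0,1,-0.001,0,0.004,0]'

```text
time: 14.1
position: [0.5426, 0.0101, 0.242]
tool_rot: [1.0, 0.022, 0.001, 0.0]
ft_force: [3.6, 0.0, 3.1]
grip_width: 0.0007
grip_force: 1.9
```

Call:
servo_tool --rows '[1,-0.001,0,0.004,0,1,-0.001,0,0.004,0,1,0,0,0.003,0]'

```text
time: 14.35
position: [0.5372, 0.0103, 0.229]
tool_rot: [1.0, 0.022, -0.003, -0.0]
ft_force: [0.1, -0.8, 0.8]
grip_width: 0.0003
grip_force: 0.0
```

Call:
servo_tool --rows '[1,0,0,0.002,0,1,0,0,0.002,0,1,0,0,0.001,0,1,0,0,0,0]'

```text
time: 14.68
position: [0.5387, 0.0101, 0.2254]
tool_rot: [1.0, 0.022, -0.001, -0.0]
ft_force: [-2.7, 0.2, 1.9]
grip_width: 0.0002
grip_force: 1.2
```

```bash
python3 - <<'E'
from h import *
cs=look('scene','s7.png')
for q in('bar','lever_end'): print(q,[(np.round(x['at'],4),round(x['score'],2)) for x in robot.place_of(cs,q)[:2]])
print(robot.get_obs()['ft_force'])
E
```

```text
bar [(array([0.6192, 0.0142, 0.2212]), 0.79)]
lever_end [(array([0.5162, 0.01  , 0.229 ]), 0.66)]
[-1.6495729  -0.33684856  1.34833984]
```

The lever has snapped over, with the bar back at case x of about 24 mm. I'll retreat and check.

Call:
servo_tool --rows '[1,0,0,-0.01,0,1,0,0,-0.03,0,1,0,0,-0.04,0,1,0,0,-0.04,0,1,0,0,-0.04,0]'

```text
time: 15.25
position: [0.5399, 0.0101, 0.3878]
tool_rot: [1.0, 0.022, 0.0, 0.0]
ft_force: [0.7, -0.0, -0.5]
grip_width: 0.0004
grip_force: 0.0
```

Call:
servo_tool --rows '[1,-0.03,0.03,0,0,1,-0.03,0.03,0,0,1,-0.03,0.03,0,0,1,0,0,0,0,1,0,0,0,0]'

```text
time: 15.67
position: [0.4548, -0.0835, 0.3865]
tool_rot: [1.0, 0.019, 0.001, 0.0]
ft_force: [-0.4, 0.5, -0.7]
grip_width: -0.0
grip_force: 0.0
```

```bash
python3 - <<'E'
from h import *
cs=look('scene','s8.png')
for q in('bar','lever_end','pin'): print(q,[(np.round(x['at'],4),round(x['score'],2)) for x in robot.place_of(cs,q)[:2]])
a=cs['pixels'][110:260,190:340,::-1];cv2.imwrite('pics/s8c.png',cv2.resize(a,None,fx=4,fy=4,interpolation=cv2.INTER_CUBIC))
E
```

```text
bar [(array([0.6229, 0.0151, 0.2209]), 0.7)]
lever_end [(array([0.518 , 0.0097, 0.2301]), 0.89), (array([0.5759, 0.0132, 0.2216]), 0.56)]
pin [(array([0.5751, 0.0114, 0.225 ]), 0.71)]
```

View pics/s8c.png

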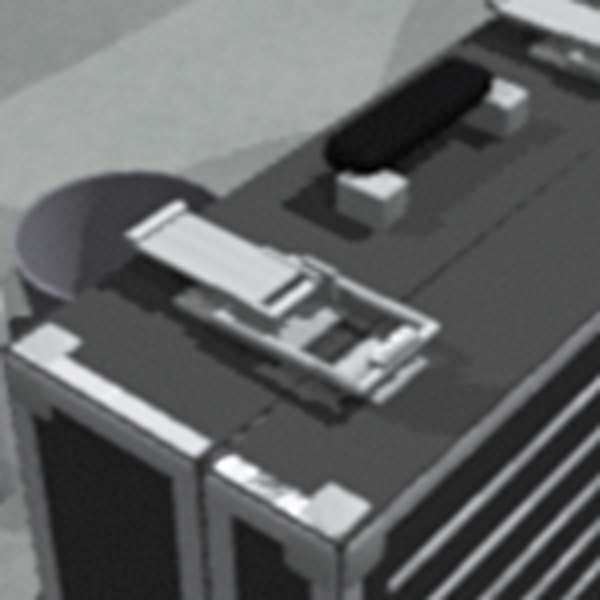

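The lever lies over, the seam is closed and the bar is under the lip at crop (400,360). I'll compare its flatness with the clamped latch.

```bash
python3 - <<'E'
from h import *
for n in('scene','top')*2:
  c=robot.camera(n)
  for q in('lever_end','pin','bar'): print(n,q,[(np.round(x['at'],4).tolist(),round(x['score'],2)) for x in robot.place_of(c,q)[:3]])
cv2.imwrite('pics/t9c.png',cv2.resize(c['pixels'][125:270,90:350,::-1],None,fx=3,fy=3,interpolation=cv2.INTER_CUBIC))
s=cv2.imread('pics/s8.png')[80:230,215:395];cv2.imwrite('pics/s9c.png',cv2.resize(s,None,fx=4,fy=4,interpolation=cv2.INTER_CUBIC))
E
```

```text
scene lever_end [([0.5175, 0.0106, 0.2308], 0.58)]
scene pin [([0.5759, 0.0125, 0.2207], 0.68)]
scene bar [([0.6243, 0.0143, 0.22], 0.86)]
top lever_end [([0.5179, 0.0106, 0.2242], 0.64)]
top pin [([0.5757, 0.0146, 0.2225], 0.6)]
top bar [([0.6167, 0.0114, 0.2188], 0.71)]
scene lever_end []
scene pin [([0.5746, 0.0137, 0.2232], 0.71)]
scene bar [([0.6228, 0.0137, 0.2208], 0.77), ([0.516, 0.0122, 0.2296], 0.22)]
top lever_end [([0.5181, 0.0091, 0.2242], 0.6)]
top pin [([0.5767, 0.0118, 0.2191], 0.56)]
top bar [([0.6167, 0.015, 0.2207], 0.56)]
```

View pics/s9c.png

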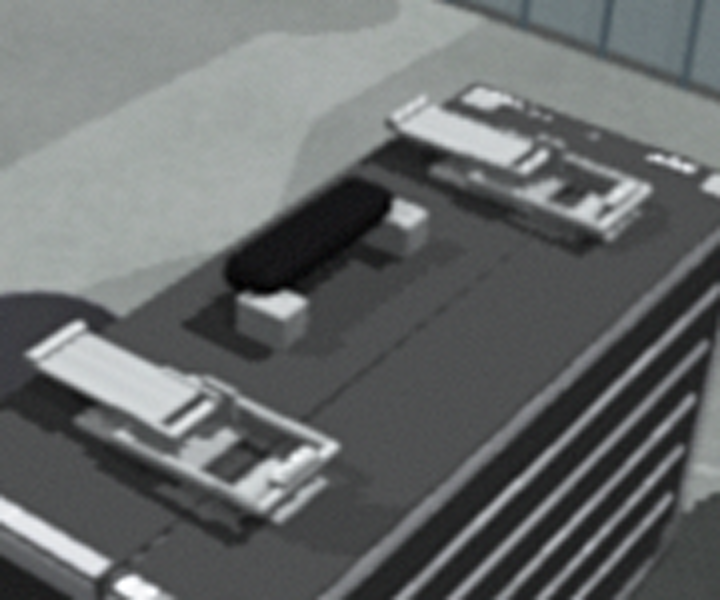

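Both latches now look the same in the picture, the near one at (180,400) and the far one at (520,160), and the seam is shut. Handing in.

```bash
python3 -c "
from rig import robot
print(robot.hand_in())"
```

```text
the job is handed in; nothing more can be done
None
```

The open latch is done up: the loop is caught under the keeper's lip, the lever lies flat past centre and the seam is shut, so it looks the same as the clamped latch. I handed the job in at about 16 s; the hand-in gave no verdict.

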